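Stack and chock three feed rollers

ROBOT

A 7-joint arm with a two-finger parallel gripper is mounted at the origin on a cart in front of the work surface, level with it; the furniture and walls round the work are solid. World frame = base frame: x ahead of the robot, y to its left, z up, the work surface at z = 0. Lengths are in mm, angles in rad, forces in N, time in s.
With the tool pointing down it reaches from about 400 to 900 mm from the base axis. Payload 5.6 kg.
Tool frame: the origin (TCP) lies midway between the tips of the shut fingers; the grasp point (between the pads) lies 19 mm behind it; x points along the fingers, y is the direction in which the jaws open and shut, and the axes are right-handed (so a half turn about x gives the same grasp; the last joint's range is limited). The gripper opens to 92 mm and grips with 3 to 60 N. Pads are 20 mm wide; open, the fingers measure 128 mm over their backs; the gripper's body (75 mm by 189 mm) begins 69 mm behind the grasp point.
Start: joints at [1.097, 0.468, -0.012, 1.603, 0.006, 1.071, -0.056], TCP at [271.399, -590.638, 178.792] pointing down, gripper open.
Joint ranges: [-2.53, 2.53], [-0.31, 2.02], [-1.57, 1.55], [0.28, 2.44], [-1.29, 4.43], [0.15, 1.84], [-2.92, 2.92]. Speed limits (rad/s): [2.57, 2.57, 3.14, 3.14, 3.14, 3.14, 3.14].

INTERFACE

Orientations are given as a rotation vector (axis times angle).
In Python, from cell import robot, grip, kin, viewer gives the robot as it stands. Calls block until the motion is done:
- robot.movep(position, orientation): joint-space move of the TCP to a pose.
- robot.servo_line(position, feed=150, rotation=None): straight line of the TCP; rotation=None keeps the orientation; feed is the mean speed in mm/s.
- robot.goto_joints(angles): joint-space move.
- grip(opening, newtons=None): opening from 0.0 (shut) to 1.0 (fully open); newtons is the grip in N (None keeps the last); returns when the fingers have stopped.
- robot.hold(seconds).
- kin.ik(position, orientation): joint angles nearest the present ones, or None.
- robot.observe(): the state.
- viewer.read_camera(name): name is "side" or "top"; returns the picture (400x640x3 uint8, red, green, blue); there is no depth.
- viewer.camera_info(name): a dict with "camera_matrix" (3x3 intrinsics, pixels), "R" (3x3) and "t" (3): a world point X has camera coordinates R X + t. Camera axes: x right, y down, z forward; pixel columns grow to the right and rows downward; lengths in mm; the calibration is good to about 2 mm. A picture is of the moment at which its call begins. camera_info takes no time and is no camera call.
A pose or a line that the arm cannot do raises robot.IKError and nothing moves.
- robot.job_done(): hands the job in, once; it reports no verdict.
Trained networks look in the newest picture that a camera, given by its name, has taken for a name from the list of things; names that differ only in an ending like _2 or _b are one class to them, and where a whole thing is asked for, a point or a joint stands for the part that bears it (a point fixed in the world has none). Each returns a list of dicts, best first, with "confidence" (0 to 1); they miss things now and then, are a little off and sometimes report something else, mostly with a low value. They report only what shows in the picture. A call takes as long as a camera call. They do not tell look-alikes from the thing itself.
- viewer.silhouettes(name, camera): "mask" (400x640 bool, what is visible of it).
- viewer.pinpoint(name, camera): "at" ([x, y, z] in mm, in the coordinates of the camera as it stood for that picture, good to about 4 mm: a listed point, or the origin of a listed thing).
The state is a dict: "t": time; "joints": joint angles; "joint_velocities": joint speeds; "joint_torque": joint torques, N m; "tcp_pos": TCP position; "tcp_rot": TCP orientation; "contact_force": force on the tool from outside, world axes, zero at the start; "wrist_torque": the same for the moment, N m; "grip_width": opening from 0.0 (shut) to 1.0 (fully open).
Only numpy, scipy, OpenCV 4.12 (cv2) and the standard library are available. Lean on these libraries where they do the work, as an engineer would, in place of code of your own. Each camera call takes 0.05 s, during which the arm holds its last target.

TASK

Stack the three feed rollers on the plywood staging board so that they cannot roll apart: lay the thick roller against the steel fence, then the medium roller alongside it, touching, both parallel to the fence and centred on its length. Then set the wedge chock flat on the board with its sloping face snug against the medium roller, and only after that rest the long slim roller on top, centred in the valley between the other two. Leave the needle bottle, the wire spool and the loupe where they stand.

Things in the scene. Friction and masses are not known exactly. Their poses are not given: they have to be found in the camera images.
- staging_board: Fixed plywood board, 110 (x) x 200 (y, -93 to 107) x 8 mm, with an upright steel fence. Origin on its underside, z up. Fence: x -25 to 25, face at y = +70 mm looking to -y, top at z = 38. Rollers lie along x on the -y side. Touching places in this frame (mm): thick roller centre (0, 50, 28), medium (0, 15, 23), chock origin (0, -13, 8), long roller centre (0, 25, 49).
- thick_roller: Thick black rubber roller with flat aluminium ends, on its side: diameter 40 mm, length 46 mm, 150 g. Origin at its centre, x along its axis; y and z turn as it rolls. Can be gripped across its ends (46 mm), leaving its sides free.
- medium_roller: Medium black rubber roller with flat aluminium ends, on its side: diameter 30 mm, length 46 mm, 100 g. Origin at its centre, x along its axis; y and z turn as it rolls. Can be gripped across its ends.
- long_roller: Long slim black rubber roller with flat aluminium ends, on its side: diameter 26 mm, length 66 mm (10 mm longer at each end than the others, so fingers at its ends pass outside theirs), 90 g. Origin at its centre, x along its axis; y and z turn as it rolls.
- chock: Aluminium wedge chock, 44 (x) x 40 (y) x 28 mm high, 220 g. Origin: centre of the underside, z up. Its +y side slopes at 60 degrees, from y = 20 at the bottom to y = 4 mm at the top; the -y side is upright. Grip across the flat 44 mm ends, near y = -4, z = 14 mm. Slope touching the medium roller: roller axis 29 mm to +y of the origin. Slides on the board when pushed.
- needle_bottle: Small white plastic bottle with a blue cap and needle, 34 mm across, 108 mm tall, standing loose. Bystander: leave it. Origin: centre of the underside.
- wire_spool: Light grey spool of wire, 62 x 77 x 38 mm, loose, standing on its flange. Bystander: leave it. Origin: underside.
- loupe: Black round stand loupe, 41 mm across, 34 mm tall, loose. Bystander: leave it. Origin: centre of the underside.
Mind the look-alikes: they are no part of the job. What is shaped like the thick_roller but yellow is not meant. Leave any green look-alike of the long_roller alone.

How it is judged:
By the outcome, as a careful person would: the job done as asked, in the order asked, and still so for the second after the job is handed in, with the robot touching nothing.
It also fails if it takes over 109 s, if anything falls off the work surface, if the arm or the gripper's body presses on something with over 40 N, if the wrist force passes 120 N, or if a joint passes its speed limit or range.

## Working session

There is one attempt and no reset: what is moved stays moved. The work goes in short steps, each a Python script; the robot and the scene stay as the last script left them, time stands still between calls to the robot, and variables do not carry over. Pictures are saved under pics/ and viewed, and the job is handed in when it is done.

```bash
ls; mkdir -p pics; python3 - <<'E'
from cell import robot, grip, kin, viewer
import cv2,numpy as np
for c in("side","top"):
    im=viewer.read_camera(c); cv2.imwrite(f"pics/{c}0.png",im[:,:,::-1]); i=viewer.camera_info(c); print(c,np.round(i["camera_matrix"],1).tolist(),np.round(i["R"],4).tolist(),np.round(i["t"],1).tolist())
    print((-np.array(i["R"]).T@i["t"]).round())
s=robot.observe(); print(s)
E
```

```text
pics
side [[428.9, 0.0, 322.8], [0.0, 428.9, 199.3], [0.0, 0.0, 1.0]] [[-0.8081, -0.589, 0.0038], [-0.3586, 0.4869, -0.7964], [0.4672, -0.645, -0.6047]] [440.2, 220.6, 1111.6]
[-84. 869. 846.]
top [[365.6, 0.0, 317.7], [0.0, 365.6, 198.7], [0.0, 0.0, 1.0]] [[-0.0359, -0.9994, 0.0013], [-0.9747, 0.0347, -0.221], [0.2208, -0.0092, -0.9753]] [28.8, 518.7, 998.8]
[ 286.   20. 1089.]
{'t': 0.1, 'joints': array([ 1.09700889,  0.46830001, -0.01161049,  1.60352015,  0.00603869,
        1.07139295, -0.05629509]), 'joint_velocities': array([-0.00138316, -0.00115488,  0.00017778, -0.00173763,  0.00067987,
        0.00187851, -0.00099549]), 'joint_torque': array([-3.23907680e-04, -5.21644020e+01, -1.26708008e-02, -2.44368106e+01,
       -5.68109995e-02,  1.40852400e-02,  2.83691304e-05]), 'tcp_pos': array([ 271.11877957, -590.1235993 ,  177.93329454]), 'tcp_rot': array([ 1.98341882,  0.43555461, -1.98439265]), 'contact_force': array([ 0.05954185,  0.12691221, -0.42764847]), 'wrist_torque': array([0.01005823, 0.00803588, 0.01684247]), 'grip_width': 0.9997266226059439}
```

View pics/side0.png

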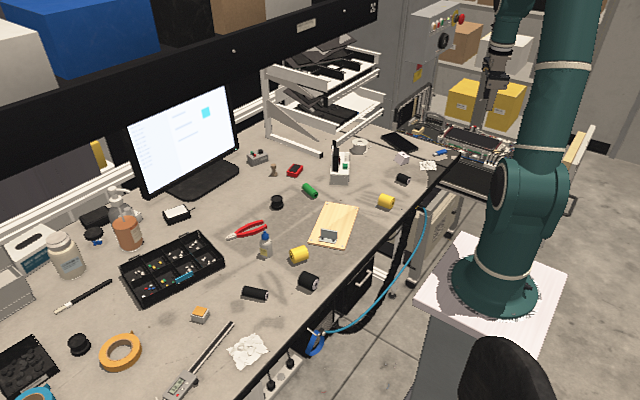

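View pics/top0.png

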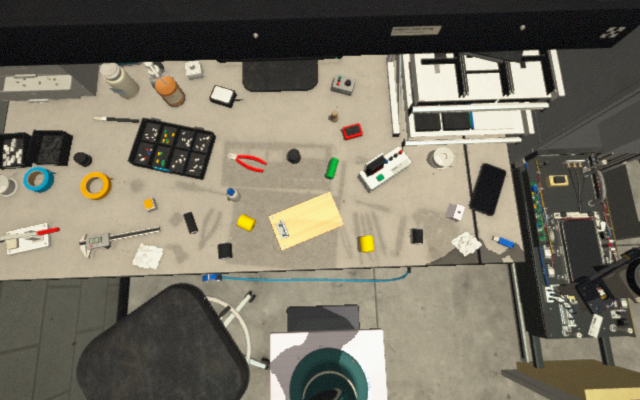

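```bash
python3 - <<'E'
from cell import robot, grip, kin, viewer
import numpy as np
for c in("side","top"):
    i=viewer.camera_info(c);R=np.array(i["R"]);t=np.array(i["t"]);K=np.array(i["camera_matrix"])
    for n in "staging_board thick_roller medium_roller long_roller chock needle_bottle wire_spool loupe".split():
        for d in viewer.pinpoint(n,c):
            p=np.array(d["at"]); u=K@p
            print(c,n,round(d["confidence"],2),(R.T@(p-t)).round(1),(u/u[2])[:2].round())
E
```

```text
side thick_roller 0.8 [460.7 223.7  17.4] [299. 254.]
side thick_roller 0.77 [382.7 284.9  20.3] [308. 280.]
side thick_roller 0.66 [ 391.2 -125.7   16.5] [385. 201.]
side medium_roller 0.61 [ 406.5 -272.9   13.5] [402. 179.]
side long_roller 0.77 [468.5 387.5  14.7] [256. 291.]
side long_roller 0.54 [382.4 287.9  21.7] [308. 280.]
side long_roller 0.48 [627.5 -40.7  12. ] [310. 189.]
side chock 0.5 [ 475.  -398.9   -1.3] [401. 161.]
side chock 0.32 [ 406.3 -279.6   14.7] [403. 178.]
side needle_bottle 0.78 [548.  260.9   0.8] [267. 253.]
side wire_spool 0.5 [ 636.4 -377.6   -3. ] [361. 150.]
side loupe 0.43 [664.3  80.9  -3.4] [278. 207.]
top staging_board 0.69 [ 4.696e+02  4.390e+01 -3.000e-01] [307. 219.]
top thick_roller 0.62 [383.6 285.1  19.7] [225. 250.]
top thick_roller 0.57 [463.9 223.7  23.3] [246. 222.]
top thick_roller 0.5 [ 391.3 -127.9   21.6] [367. 243.]
top medium_roller 0.64 [ 403.3 -279.4   14.3] [417. 237.]
top long_roller 0.75 [621.4 -35.4  18.4] [331. 169.]
top long_roller 0.6 [470.  389.8  15.7] [190. 223.]
top chock 0.44 [546.6 260.9   2.3] [235. 197.]
top needle_bottle 0.49 [545.5 260.6   0.9] [235. 197.]
top wire_spool 0.68 [ 635.4 -379.9    3.2] [441. 162.]
top loupe 0.57 [667.1  78.    3.4] [294. 157.]
```

```bash
python3 - <<'E'
import cv2,numpy as np
t=cv2.imread("pics/top0.png");s=cv2.imread("pics/side0.png")
def c(im,x,y,w,h,f): return cv2.resize(im[y:y+h,x:x+w],None,fx=f,fy=f,interpolation=cv2.INTER_CUBIC)
cv2.imwrite("pics/a.png",c(t,170,140,200,130,4))
cv2.imwrite("pics/b.png",c(t,350,130,180,130,4))
cv2.imwrite("pics/c.png",c(s,230,130,220,180,3.3))
E
```

```text
(no output)
```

View pics/a.png

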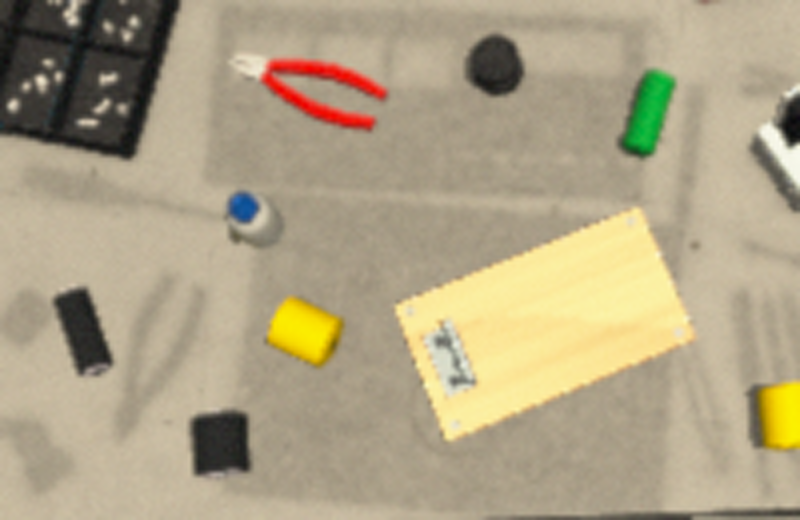

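View pics/b.png

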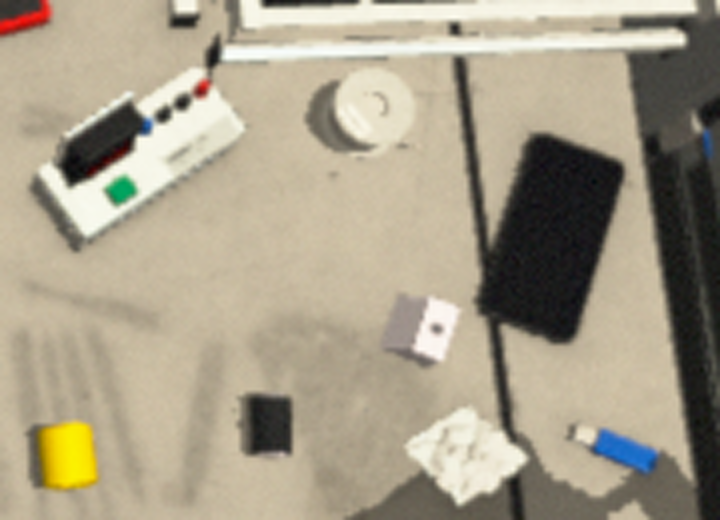

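View pics/c.png

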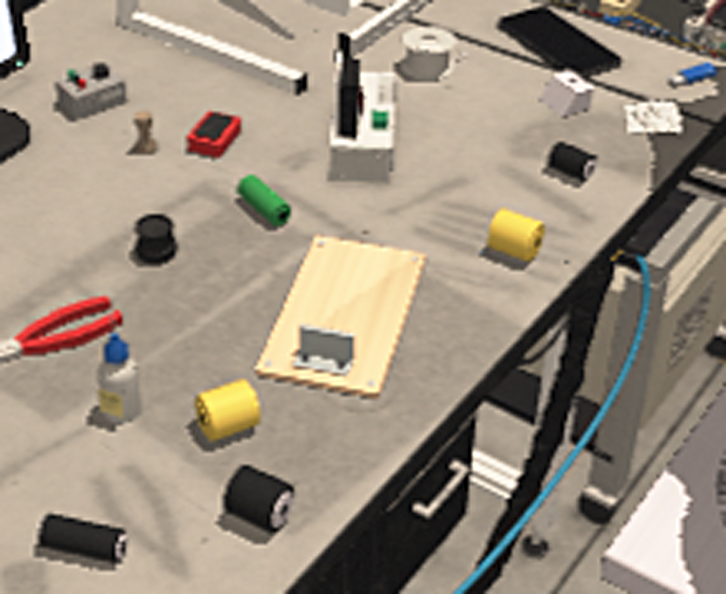

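```bash
cat >h.py <<'E'
import numpy as np,cv2
from scipy.optimize import minimize
from cell import robot, grip, kin, viewer
C={}
for c in("side","top"):
    i=viewer.camera_info(c);C[c]=(np.array(i["camera_matrix"]),np.array(i["R"]),np.array(i["t"]))
def proj(P,c):
    K,R,t=C[c]; q=(P@R.T+t)@K.T; return q[:,:2]/q[:,2:]
def cyl(d,l):
    a=np.linspace(0,2*np.pi,40,endpoint=False)
    return np.array([[s*l/2,d/2*np.cos(b),d/2*np.sin(b)] for s in(-1,1) for b in a])
M={"thick_roller":cyl(40,46),"medium_roller":cyl(30,46),"long_roller":cyl(26,66),
"chock":np.array([[x,y,z] for x in(-22,22) for y,z in((-20,0),(20,0),(4,28),(-20,28))],float),
"staging_board":np.array([[x,y,z] for x in(-55,55) for y in(-93,107) for z in (0,8)],float)}
Z={"thick_roller":20,"medium_roller":15,"long_roller":13,"chock":0,"staging_board":0}
S=8
def rz(y): c,s=np.cos(y),np.sin(y); return np.array([[c,-s,0],[s,c,0],[0,0,1]])
def render(n,p,c,off,shape):
    P=M[n]@rz(p[2]).T+[p[0],p[1],p[3] if len(p)>3 else Z[n]]
    uv=(proj(P,c)-off+.5)*S
    h=cv2.convexHull(uv.astype(np.float32))
    m=np.zeros((shape[0]*S,shape[1]*S),np.float32)
    cv2.fillPoly(m,[np.round(h*16).astype(np.int32)],1.,shift=4)
    return cv2.resize(m,(shape[1],shape[0]),interpolation=cv2.INTER_AREA)
def fit(n,masks,p0):
    d={}
    for c,m in masks.items():
        y,x=np.nonzero(m); o=np.array([x.min()-6,y.min()-6]); sh=(np.ptp(y)+13,np.ptp(x)+13)
        d[c]=(o,sh,m[o[1]:o[1]+sh[0],o[0]:o[0]+sh[1]].astype(np.float32))
    def cost(q):
        p=np.array(q)*np.array([1,1,.03,1][:len(q)])
        e=0
        for c,(o,sh,m) in d.items():
            r=render(n,p,c,o,(m.shape[0],m.shape[1])); e+=np.abs(r-m).sum()/m.sum()
        return e/len(d)
    q0=np.array(p0)/np.array([1,1,.03,1][:len(p0)])
    best=None
    for k in range(3):
        sx=np.vstack([q0]+[q0+np.eye(len(q0))[j]*(5 if j<3 else 3)*(-1)**k for j in range(len(q0))])
        r=minimize(cost,q0,method="Nelder-Mead",options=dict(initial_simplex=sx,xatol=.02,fatol=1e-5,maxiter=400)); q0=r.x
    return r.x*np.array([1,1,.03,1][:len(q0)]),r.fun
def masks(n,near,cams=("side","top"),mind=25):
    out={}
    for c in cams:
        u=proj(np.array([near]),c)[0]
        for s in viewer.silhouettes(n,c):
            y,x=np.nonzero(s["mask"])
            if len(x) and np.hypot(x.mean()-u[0],y.mean()-u[1])<mind:
                out[c]=s["mask"];print(n,c,round(s["confidence"],2),len(x),x.mean().round(1),y.mean().round(1));break
    return out
E
python3 - <<'E'
from h import *
import pickle
viewer.read_camera("side");viewer.read_camera("top")
G={"thick_roller":(383,285,0),"medium_roller":(405,-277,0),"long_roller":(469,388,.2),"chock":(475,-399,-.2),"staging_board":(465,40,.4)}
D={}
for n,g in G.items():
    m=masks(n,[g[0],g[1],10.]);D[n]=m
    for cams in (("side","top"),("side",),("top",)):
        mm={c:m[c] for c in cams if c in m}
        if mm:
            p,f=fit(n,mm,g);print(n,cams,p.round(3),round(f,3))
    if len(m)==2:
        p,f=fit(n,m,[*p,Z[n]]);print(n,"z free",p.round(3),round(f,3))
pickle.dump(D,open("m.pkl","wb"))
print(robot.observe()["t"])
E
```

```text
thick_roller side 0.65 295 307.4 280.7
thick_roller top 0.72 251 224.9 249.4
thick_roller ('side', 'top') [3.85737e+02 2.86672e+02 1.08000e-01] 0.173
thick_roller ('side',) [3.84925e+02 2.87804e+02 1.34000e-01] 0.17
thick_roller ('top',) [ 3.85264e+02  2.85139e+02 -3.00000e-03] 0.138
thick_roller z free [3.86407e+02 2.85915e+02 9.00000e-02 1.72330e+01] 0.157
medium_roller side 0.58 106 402.5 178.1
medium_roller top 0.54 161 417.0 235.6
medium_roller ('side', 'top') [ 4.07849e+02 -2.78114e+02 -3.90000e-02] 0.217
medium_roller ('side',) [ 4.08784e+02 -2.78378e+02  2.88000e-01] 0.236
medium_roller ('top',) [ 4.08417e+02 -2.78574e+02 -9.70000e-02] 0.15
medium_roller z free [ 4.08310e+02 -2.78365e+02 -7.50000e-02  1.48860e+01] 0.214
long_roller side 0.57 282 254.9 293.0
long_roller top 0.45 213 190.5 222.5
long_roller ('side', 'top') [4.70164e+02 3.91421e+02 3.66000e-01] 0.144
long_roller ('side',) [4.69458e+02 3.92858e+02 4.21000e-01] 0.117
long_roller ('top',) [4.70666e+02 3.90487e+02 3.59000e-01] 0.107
long_roller z free [4.71038e+02 3.91211e+02 3.72000e-01 1.03370e+01] 0.114
chock side 0.63 149 401.3 158.2
chock top 0.74 249 454.5 211.5
chock ('side', 'top') [ 4.76657e+02 -3.95984e+02 -4.67000e-01] 0.132
chock ('side',) [ 476.39  -393.344   -0.681] 0.102
chock ('top',) [ 4.76158e+02 -3.96931e+02 -3.61000e-01] 0.094
chock z free [ 4.77111e+02 -3.97909e+02 -3.98000e-01 -3.12600e+00] 0.115
staging_board side 0.59 1590 333.1 225.8
staging_board top 0.82 2488 305.2 220.0
staging_board ('side', 'top') [4.70169e+02 4.33160e+01 3.58000e-01] 0.048
staging_board ('side',) [4.70169e+02 4.40230e+01 3.65000e-01] 0.067
staging_board ('top',) [4.70563e+02 4.25690e+01 3.58000e-01] 0.03
staging_board z free [ 4.70641e+02  4.26320e+01  3.58000e-01 -8.24000e-01] 0.048
1.5
```

```bash
python3 - <<'E'
from h import *
t=cv2.imread("pics/top0.png");s=cv2.imread("pics/side0.png")
D={"side":s,"top":t}
# board by colour
bm={}
for c,im in D.items():
    hsv=cv2.cvtColor(im,cv2.COLOR_BGR2HSV)
    u=proj(np.array([[470,43,8.]]),c)[0]
    roi=np.zeros(im.shape[:2],bool);P=M["staging_board"]*[1.1,1.08,1]@rz(.358).T+[470,43,0]
    z=np.zeros(im.shape[:2],np.uint8);cv2.fillConvexPoly(z,cv2.convexHull(proj(P,c).astype(np.float32)).astype(int),1)
    m=((hsv[:,:,1]>75)&(hsv[:,:,2]>110)&(z>0)).astype(np.uint8)
    print(c,m.sum())
    k=cv2.convexHull(np.argwhere(m)[:,::-1].astype(np.int32)); mm=np.zeros_like(m);cv2.fillConvexPoly(mm,k,1);bm[c]=mm>0
    print(mm.sum())
for cams in (("side","top"),("side",),("top",)):
    p,f=fit("staging_board",{c:bm[c] for c in cams},(470,43,.358));print(cams,p.round(3),round(f,3))
G={"thick_roller":(385.5,286,.05),"medium_roller":(408,-278.3,-.08),"long_roller":(470.3,391,.36),"chock":(476.5,-397,-.4),"staging_board":(470.3,43,.358)}
f=8
tiles=[]
for n in G:
  for c in D:
    g=G[n];u=proj(np.array([[g[0],g[1],10.]]),c)[0].astype(int)
    w,h=(24,18) if n!="staging_board" else (48,36)
    ff=5.5*24/w
    x0,y0=u[0]-w,u[1]-h
    im=cv2.resize(D[c][y0:y0+2*h,x0:x0+2*w],(264,198),interpolation=cv2.INTER_NEAREST)
    P=M[n]@rz(g[2]).T+[g[0],g[1],Z[n]]
    if n in("chock","staging_board"):
        hull=[cv2.convexHull(((proj(P,c)-[x0,y0]+.5)*ff).astype(np.float32))]
        if n=="chock":
            Q=P[[2,3,7,6]];hull.append(((proj(Q,c)-[x0,y0]+.5)*ff).astype(np.float32)[:,None])
        else:
            F=np.array([[-25,70,8],[25,70,8],[25,70,38],[-25,70,38]])@rz(g[2]).T+[g[0],g[1],0]
            hull.append(((proj(F,c)-[x0,y0]+.5)*ff).astype(np.float32)[:,None])
    else: hull=[cv2.convexHull(((proj(P,c)-[x0,y0]+.5)*ff).astype(np.float32))]
    for hh in hull: cv2.polylines(im,[hh.astype(int)],True,(0,0,255),1)
    tiles.append(im)
a=np.hstack([np.vstack(tiles[0:4:2]+tiles[1:4:2]),np.vstack(tiles[4:8:2]+tiles[5:8:2]),np.vstack(tiles[8:10]+[tiles[0]*0,tiles[0]*0])])
cv2.imwrite("pics/ov.png",cv2.resize(a,(590,590)) if 0 else a[:, :][:594])
cv2.imwrite("pics/ov2.png",a[198*2:])
cv2.imwrite("pics/ov1.png",a[:396])
E
```

```text
side 815
1751
top 2359
2611
('side', 'top') [4.69445e+02 4.28360e+01 3.55000e-01] 0.047
('side',) [4.69519e+02 4.28360e+01 3.56000e-01] 0.036
('top',) [4.68888e+02 4.22080e+01 3.63000e-01] 0.055
```

View pics/ov1.png

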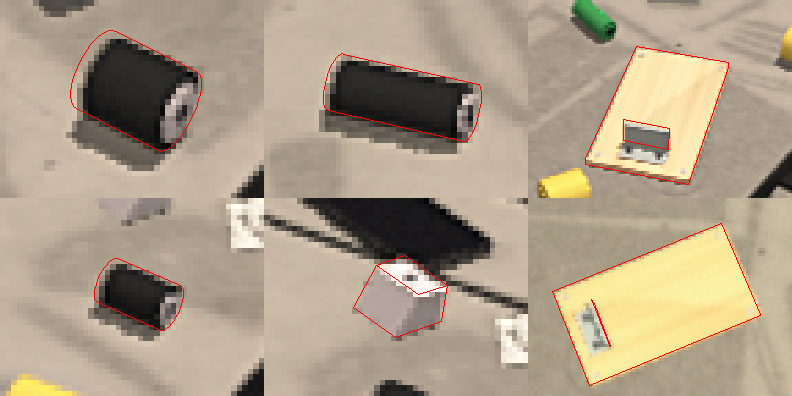

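View pics/ov2.png

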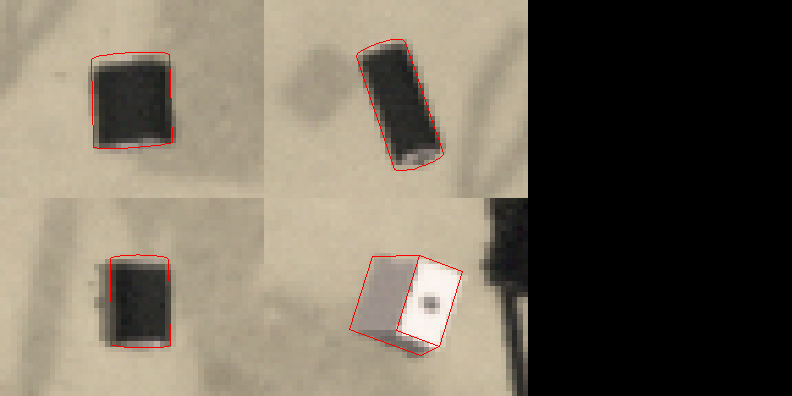

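```bash
cat >>h.py <<'E'
from scipy.spatial.transform import Rotation as Rot
BX,BY,BA=469.9,43.0,.357
def b2w(x,y,z): return (rz(BA)@[x,y,z]+[BX,BY,0])
def w2b(p): return rz(BA).T@(np.array(p)-[BX,BY,0])
def ori(a):
    y=np.array([np.cos(a),np.sin(a),0]);x=np.array([0,0,-1.]);return Rot.from_matrix(np.column_stack([x,y,np.cross(x,y)])).as_rotvec()
def best(p,a):
    r=[]
    q0=robot.observe()["joints"]
    for k in(0,np.pi):
        q=kin.ik(p,ori(a+k))
        if q is not None: r.append((np.abs(np.array(q)-q0).max(),np.abs(q[6]),ori(a+k),q))
    r.sort(key=lambda v:v[0]); return r[0][2],r
def st(msg=""):
    s=robot.observe();print(msg,"t",round(s["t"],2),"tcp",s["tcp_pos"].round(1),"F",s["contact_force"].round(1),"g",round(s["grip_width"]*92,1));return s
E
python3 - <<'E'
from h import *
p=[385.5,286,150]
o,r=best(p,.03)
for v in r: print(v[0],np.round(v[3],2))
for n,pp,a in (("place",b2w(0,50,150),BA),("med",[408,-278,150],-.08),("ch",[476,-397,150],-.38),("long",[470,391,150],.37)):
    for v in best(pp,a)[1]: print(n,np.round(v[3],2))
E
```

```text
1.0544869769448308 [ 0.04  0.36 -0.89  1.99  0.34  0.94 -0.99]
1.9329793528593382 [ 0.3   0.59 -1.31  1.98  0.65  1.09  1.88]
place [ 0.47  0.31 -0.85  2.04  0.29  0.92 -0.18]
place [-1.36  0.46  1.38  2.13 -0.55  0.99 -2.46]
med [ 0.84  0.27 -0.36  1.99  0.12  0.91  0.34]
med [ 0.34  0.24  0.22  2.02 -0.07  0.89 -2.63]
ch [ 0.82  0.46 -0.24  1.69  0.13  1.    0.16]
ch [ 0.34  0.46  0.4   1.73 -0.21  0.99 -2.7 ]
long [-0.12  0.61 -0.88  1.69  0.52  1.1  -0.79]
long [ 0.08  0.88 -1.33  1.68  0.88  1.32  2.09]
```

```bash
python3 - <<'E'
from h import *
a=.04
p=np.array([385.5,286,0])
robot.movep([385.5,286,150],best([385.5,286,150],a)[0]);st("above")
im=viewer.read_camera("top");cv2.imwrite("pics/t1.png",cv2.resize(im[200:300,170:300,::-1],None,fx=5,fy=5))
im=viewer.read_camera("side");cv2.imwrite("pics/s1.png",cv2.resize(im[200:310,240:370,::-1],None,fx=5,fy=5))
robot.servo_line([385.5,286,40],feed=150);st("40")
robot.servo_line([385.5,286,4],feed=80);st("down")
im=viewer.read_camera("side");cv2.imwrite("pics/s1.png",cv2.resize(im[200:310,240:370,::-1],None,fx=5,fy=5))
E
```

```text
above t 4.6 tcp [386.1 285.4 149.9] F [0.6 0.4 0.2] g 91.9
40 t 5.58 tcp [385.9 286.6  40.6] F [-0.6  0.4  0.6] g 91.7
down t 6.18 tcp [385.1 286.1   3.7] F [ 0.4 -0.4  0.5] g 91.9
```

View pics/s1.png

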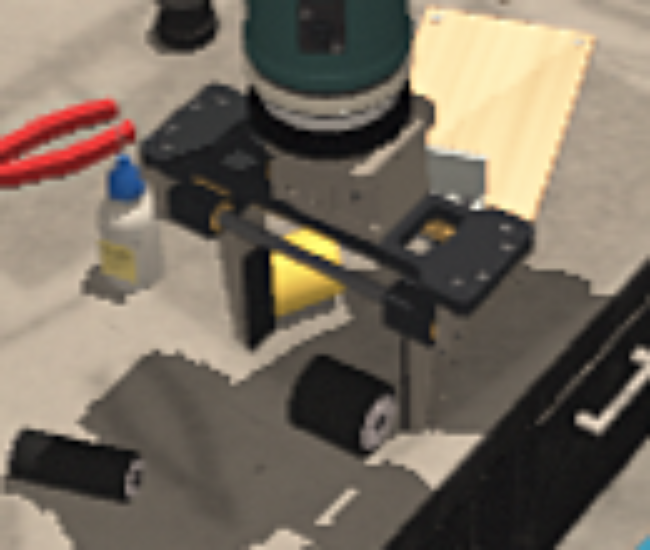

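View pics/t1.png

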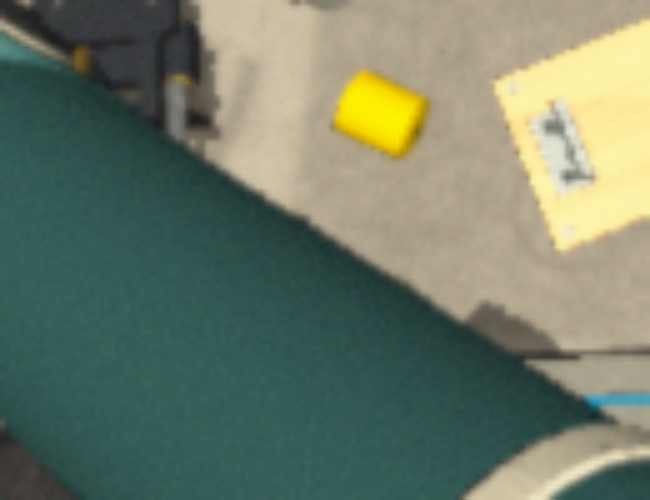

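```bash
python3 - <<'E'
from h import *
im=cv2.imread("pics/s1.png")
s=robot.observe();R=Rot.from_rotvec(s["tcp_rot"]).as_matrix();print(R.round(3))
for sg in(-1,1):
    for dz in(-10,10):
      for b in (46,64):
        P=np.array([s["tcp_pos"]+R@[-x,sg*b,dz] for x in(0,40)])
        q=((proj(P,"side")-[240,200]+.5)*5).astype(int); cv2.line(im,tuple(map(int,q[0])),tuple(map(int,q[1])),(0,0,255),1)
P=M["thick_roller"]@rz(.04).T+[385.5,286,20]
h=((cv2.convexHull(proj(P,"side").astype(np.float32))-np.float32([240,200])+.5)*5).astype(int)
cv2.polylines(im,[h],True,(0,255,0),1)
cv2.imwrite("pics/s1o.png",im)
E
```

```text
[[-0.     0.999  0.04 ]
 [ 0.     0.04  -0.999]
 [-1.    -0.    -0.   ]]
```

View pics/s1o.png

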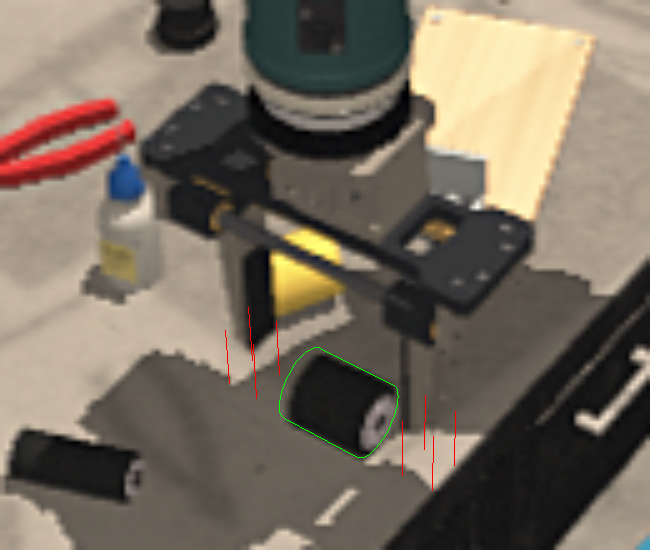

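```bash
python3 - <<'E'
from h import *
s=st()
ims=[]
for c,(x,y) in (("top",(140,150)),("side",(225,170))):
    im=viewer.read_camera(c)[:,:,::-1]
    im=cv2.resize(im[y:y+130,x:x+130].copy(),None,fx=3,fy=3,interpolation=cv2.INTER_CUBIC)
    R=Rot.from_rotvec(s["tcp_rot"]).as_matrix()
    for sg in(-1,1):
      for dz in(-10,10):
       for b in (46,64):
        P=np.array([s["tcp_pos"]+R@[-k,sg*b,dz] for k in(0,88)])
        q=((proj(P,c)-[x,y]+.5)*3).astype(int); cv2.line(im,tuple(map(int,q[0])),tuple(map(int,q[1])),(0,0,255),1)
    ims.append(im)
cv2.imwrite("pics/two.png",np.hstack(ims))
E
```

```text
t 6.23 tcp [385.4 286.3   4. ] F [ 0.4 -0.1 -0.4] g 92.2
```

View pics/two.png

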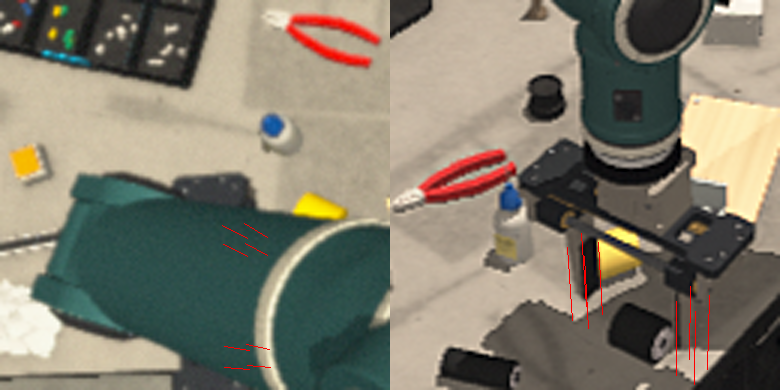

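```bash
python3 - <<'E'
from h import *
im=viewer.read_camera("side")[:,:,::-1]
im=im[235:305,275:345].astype(float)
im=np.clip((im-30)*1.5,0,255).astype(np.uint8)
cv2.imwrite("pics/z.png",cv2.resize(im,(590,590),interpolation=cv2.INTER_NEAREST))
E
```

```text
(no output)
```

View pics/z.png

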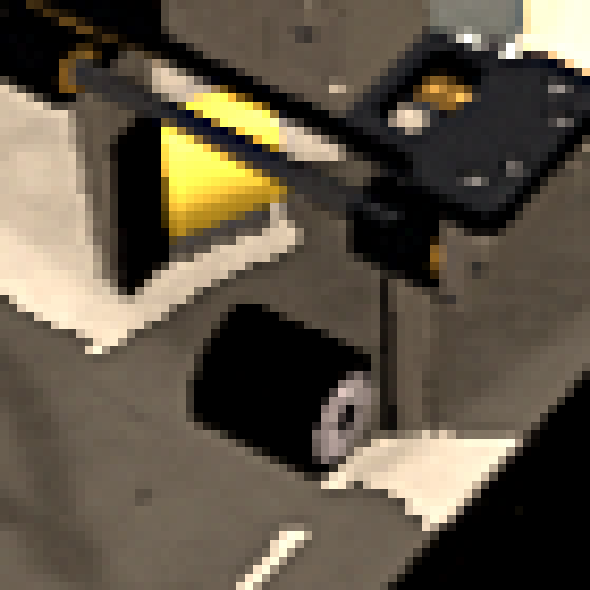

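```bash
cat >>h.py <<'E'
def tri(us,ut):
    A=[]
    for c,u in(("side",us),("top",ut)):
        K,R,t=C[c];P=K@np.column_stack([R,t]);A+= [u[0]*P[2]-P[0],u[1]*P[2]-P[1]]
    A=np.array(A);return np.linalg.lstsq(A[:,:3],-A[:,3],rcond=None)[0]
E
python3 - <<'E'
from h import *
ims=[]
for c,(x,y) in (("top",(180,195)),("side",(265,205))):
    im=viewer.read_camera(c)[:,:,::-1]
    im=im[y:y+100,x:x+65].astype(float);im=np.clip(im*2,0,255).astype(np.uint8)
    ims.append(cv2.resize(im,None,fx=6,fy=6,interpolation=cv2.INTER_NEAREST))
cv2.imwrite("pics/w.png",np.hstack(ims))
print(tri((280,226.7),(211.7,212.7)))
E
```

```text
[468.14283836 286.05331496 157.37882675]
```

View pics/w.png

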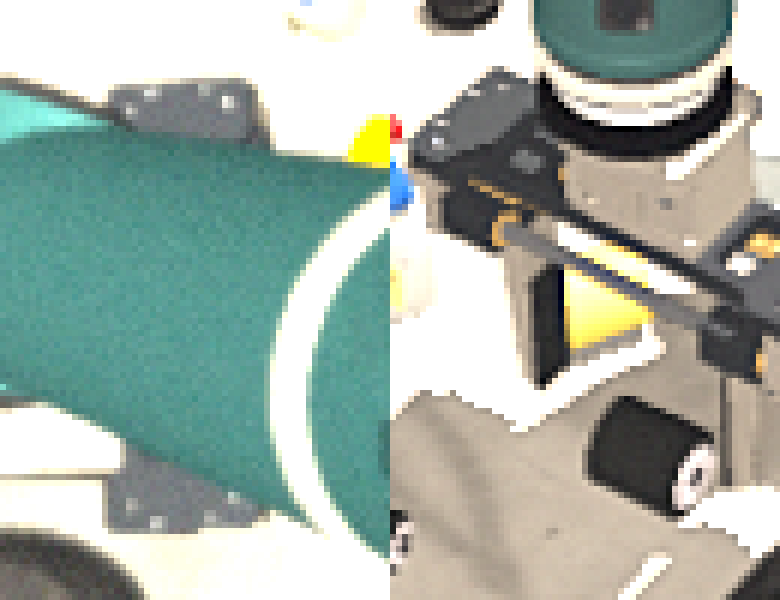

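```bash
python3 - <<'E'
from h import *
print(tri((268.7,230.8),(198.7,209.7)),tri((282.8,216.3),(222.5,208.3)))
E
```

```text
[476.01217099 318.12055204 162.76439604] [479.86697503 257.89832441 165.07315892]
```

```bash
python3 - <<'E'
from h import *
grip(0.6,20);st()
im=viewer.read_camera("side")[:,:,::-1]
im=im[235:305,275:345].astype(float)
im=np.clip((im-30)*1.5,0,255).astype(np.uint8)
cv2.imwrite("pics/z2.png",cv2.resize(im,(590,590),interpolation=cv2.INTER_NEAREST))
E
```

```text
t 7.17 tcp [385.5 286.    4. ] F [-1.1 -0.1  0.9] g 55.5
```

View pics/z2.png

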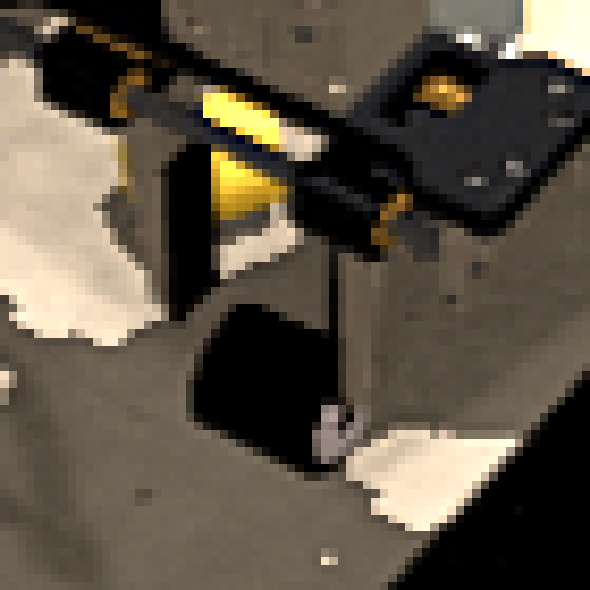

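```bash
python3 - <<'E'
from h import *
for z in(0,4,10,15,20,25): print(z,proj(np.array([[357.,296,z],[339,296,z],[339,276,z],[413,296,z],[431,296,z]]),"side").round(1).tolist())
E
```

```text
0 [[313.9, 292.7], [319.6, 296.0], [324.3, 291.0], [296.7, 282.8], [291.3, 279.7]]
4 [[313.9, 291.6], [319.6, 294.9], [324.3, 290.0], [296.7, 281.7], [291.3, 278.6]]
10 [[313.9, 290.1], [319.6, 293.4], [324.3, 288.4], [296.6, 280.1], [291.2, 277.1]]
15 [[313.9, 288.7], [319.6, 292.0], [324.3, 287.1], [296.5, 278.8], [291.1, 275.7]]
20 [[313.9, 287.4], [319.6, 290.7], [324.3, 285.7], [296.4, 277.5], [291.0, 274.4]]
25 [[313.8, 286.0], [319.6, 289.3], [324.4, 284.4], [296.4, 276.1], [290.9, 273.1]]
```

```bash
python3 - <<'E'
from h import *
f0=robot.observe()["contact_force"][2]
for z in (2,0,-2,-4,-6):
    try: robot.servo_line([385.5,286,z],feed=40)
    except robot.IKError as e: print("ik",z,e);break
    s=st(z)
    if abs(s["contact_force"][2]-f0)>4: break
im=viewer.read_camera("side")[:,:,::-1]
im=im[235:305,275:345].astype(float)
im=np.clip((im-30)*1.5,0,255).astype(np.uint8)
cv2.imwrite("pics/z3.png",cv2.resize(im,(590,590),interpolation=cv2.INTER_NEAREST))
E
```

```text
2 t 7.47 tcp [385.4 285.9   1.8] F [ 0.6 -0.4 -0.4] g 55.3
0 t 7.72 tcp [ 3.854e+02  2.859e+02 -1.000e-01] F [-0.1  0.2  0.5] g 55.1
-2 t 7.97 tcp [385.4 285.9  -2.1] F [-0.4 -0.1 -0.4] g 55.2
-4 t 8.22 tcp [385.4 285.9  -4.1] F [ 0.2  0.4 -0.7] g 55.2
-6 t 8.47 tcp [385.4 285.9  -6.1] F [ 0.3 -0.2 -0.2] g 55.8
```

View pics/z3.png

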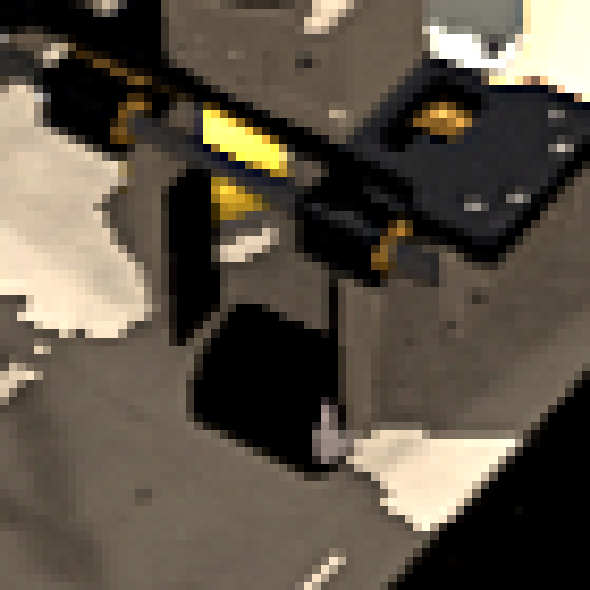

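```bash
python3 - <<'E'
from h import *
for z in (-14,-17,-20,-22,-24,-26,-28,-30,-32):
    try: robot.servo_line([385.5,286,z],feed=40)
    except robot.IKError as e: print("ik",z,e);break
    s=st(z)
    if np.linalg.norm(s["contact_force"])>3: break
im=viewer.read_camera("side")[:,:,::-1]
im=im[235:305,275:345].astype(float)
im=np.clip((im-30)*1.5,0,255).astype(np.uint8)
cv2.imwrite("pics/z4.png",cv2.resize(im,(590,590),interpolation=cv2.INTER_NEAREST))
E
```

```text
-14 t 8.88 tcp [385.2 285.8 -14.4] F [ 1.   0.1 -0.5] g 54.9
-17 t 9.12 tcp [385.4 286.  -17.2] F [0.5 0.  0.3] g 54.9
-20 t 9.38 tcp [385.4 285.9 -20.2] F [ 0.1 -0.4  0.7] g 54.8
-22 t 9.62 tcp [385.4 285.9 -22.1] F [-0.3 -0.6  0.1] g 55.1
-24 t 9.88 tcp [385.4 285.9 -24.1] F [ 0.   0.4 -0.5] g 55.4
-26 t 10.12 tcp [385.4 285.9 -26.1] F [ 0.3 -0.6 -0.1] g 55.3
-28 t 10.38 tcp [385.4 285.9 -28.1] F [-0.9 -0.  -0.1] g 55.3
-30 t 10.62 tcp [385.4 286.  -30.1] F [ 0.5 -0.1  0.6] g 55.6
-32 t 10.88 tcp [385.4 285.9 -32.1] F [-0.4 -0.5 -1. ] g 55.2
```

View pics/z4.png

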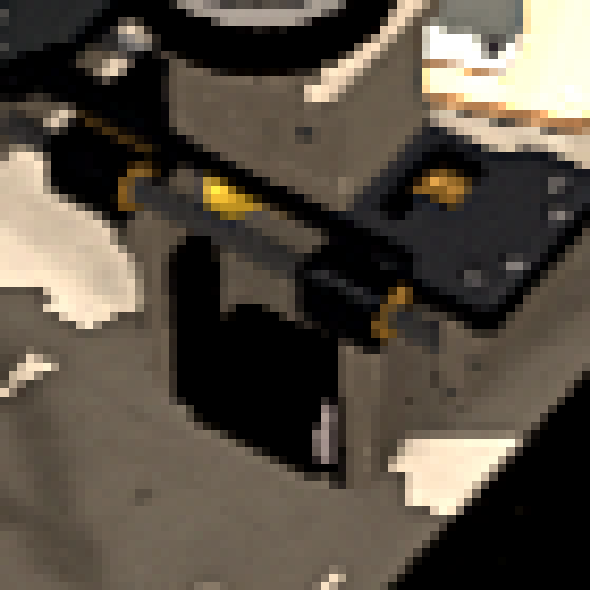

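```bash
python3 - <<'E'
from h import *
grip(0.4,25);st("closed")
robot.servo_line([385.5,286,-20],feed=60);st("lift")
robot.servo_line([385.5,286,50],feed=150);s=st("lift")
im=viewer.read_camera("side")[:,:,::-1]
cv2.imwrite("pics/l1.png",cv2.resize(im[215:305,255:345],None,fx=6,fy=6))
for v in best(b2w(0,50,50),BA)[1]: print(np.round(v[3],2))
E
```

```text
closed t 11.22 tcp [385.3 286.1 -32. ] F [-0.8 -0.2 -0.1] g 46.1
lift t 11.57 tcp [386.  286.1 -19.5] F [ 0.2  0.8 -1. ] g 46.0
lift t 12.18 tcp [385.4 285.3  49.6] F [-0.2 -0.4 -1.2] g 45.6
[ 0.43  0.51 -0.84  2.11  0.55  0.75 -0.41]
[-0.82  0.4   0.66  2.19 -0.4   0.67 -2.66]
```

View pics/l1.png

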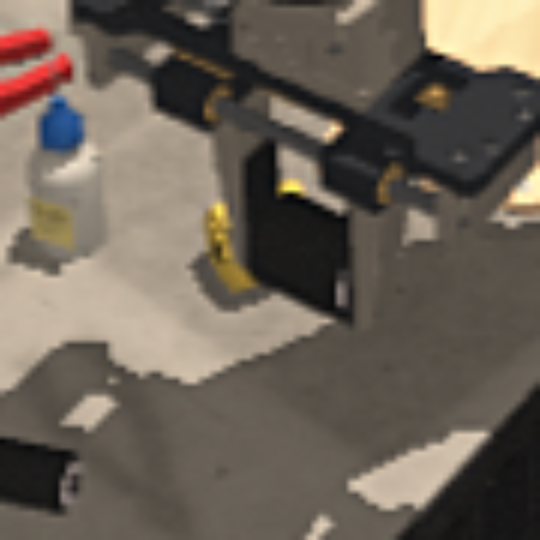

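```bash
python3 - <<'E'
from h import *
p=b2w(0,40,60); robot.movep(p,best(p,BA)[0]);st("over")
robot.servo_line(b2w(0,40,-15),feed=150);st()
f0=robot.observe()["contact_force"].copy()
for z in (-18,-20,-21.5,-23,-24,-25,-26):
    robot.servo_line(b2w(0,40,z),feed=40)
    s=st(z)
    if s["contact_force"][2]-f0[2]>4: break
for c,(x,y) in (("side",(290,180)),("top",(250,170))):
    im=viewer.read_camera(c)[:,:,::-1]
    cv2.imwrite(f"pics/p1{c}.png",cv2.resize(im[y:y+90,x:x+110],None,fx=6,fy=6))
E
```

```text
over t 13.11 tcp [455.5  81.7  59.7] F [-0.   0.2 -1.8] g 45.7
 t 13.76 tcp [456.1  81.8 -14.6] F [ 0.4 -1.3 -1. ] g 46.1
-18 t 14.01 tcp [456.4  80.5 -17.5] F [-0.5 -0.  -0.8] g 45.6
-20 t 14.26 tcp [456.   80.3 -19.9] F [-0.3 -0.1 -0.7] g 45.9
-21.5 t 14.51 tcp [455.8  80.4 -21.6] F [ 0.8 -0.1 -1.7] g 45.8
-23 t 14.76 tcp [455.8  80.5 -23.1] F [ 0.9  0.3 -1.9] g 46.0
-24 t 15.01 tcp [456.   80.6 -24. ] F [-0.5  0.3 -1.8] g 46.0
-25 t 15.26 tcp [456.   80.5 -24.1] F [-2.8 -1.4 11.6] g 45.9
```

View pics/p1side.png

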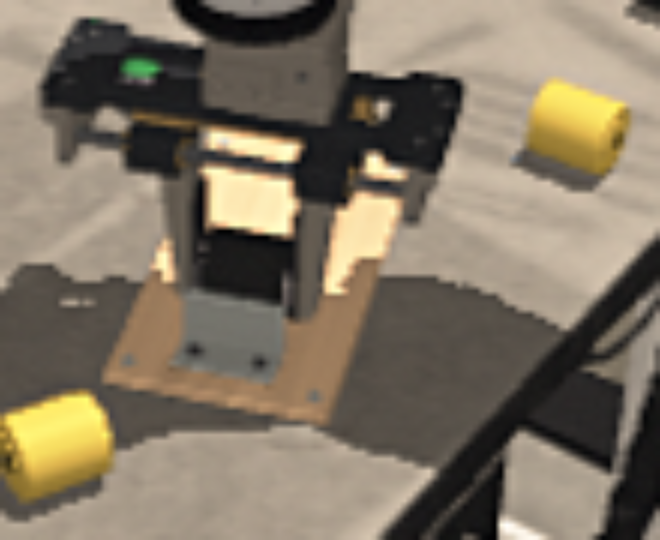

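View pics/p1top.png

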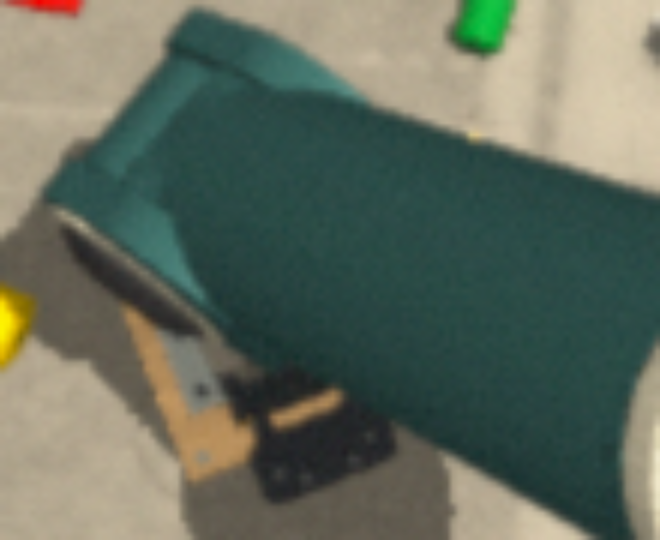

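```bash
python3 - <<'E'
from h import *
robot.servo_line(b2w(0,40,-23),feed=40);s=st()
n=rz(BA)@[0,1,0]
f0=s["contact_force"]@n
for y in (43,45,46,47,48,49,50,51,52,53,54,55):
    robot.servo_line(b2w(0,y,-23),feed=40)
    s=robot.observe();b=w2b(s["tcp_pos"]);f=s["contact_force"]@n-f0;print(y,b.round(1),round(f,1))
    if f<-4: break
robot.hold(.2);st()
E
```

```text
t 15.61 tcp [456.   80.4 -23. ] F [-0.1 -0.1 -0.8] g 46.0
43 [ -0.1  43.3 -23.2] -0.3
45 [ -0.   45.2 -23.1] 1.2
46 [  0.  46. -23.] -0.1
47 [  0.   47.1 -23. ] 0.2
48 [ -0.   48.1 -23. ] -0.2
49 [  0.   49.1 -23. ] 0.1
50 [ -0.  50. -23.] -0.2
51 [ -0.1  50.1 -23. ] -3.3
52 [ -0.1  50.1 -23. ] -6.3
 t 18.06 tcp [452.3  89.9 -23. ] F [ 2.2 -6.4 -0.8] g 45.8
```

```bash
python3 - <<'E'
from h import *
robot.servo_line(b2w(0,50.3,-23),feed=40)
robot.servo_line(b2w(0,50.3,-24.3),feed=40);robot.hold(.1);st("down")
grip(0.62,20);st("open")
robot.servo_line(b2w(0,50.1,25),feed=120)
p=[408,-278,40];
p2=b2w(0,0,80); robot.servo_line(b2w(0,50,80),feed=250)
robot.movep([408,-278,30],best([408,-278,30],-.08)[0]);st("over med")
for c,(x,y) in (("side",(290,180)),("top",(250,170))):
    im=viewer.read_camera(c)[:,:,::-1]
    cv2.imwrite(f"pics/p2{c}.png",cv2.resize(im[y:y+90,x:x+110],None,fx=6,fy=6))
im=viewer.read_camera("side")[:,:,::-1]
cv2.imwrite(f"pics/m1.png",cv2.resize(im[130:210,350:440],None,fx=6,fy=6))
E
```

```text
down t 18.66 tcp [452.6  90.  -24.1] F [ 1.5 -3.4  4.3] g 45.7
open t 19.02 tcp [452.   90.7 -24.4] F [ 0.3 -0.1 -0.2] g 57.1
over med t 21.35 tcp [ 408.8 -276.4   30.1] F [ 0.5 -0.1  0.2] g 56.7
```

View pics/p2side.png

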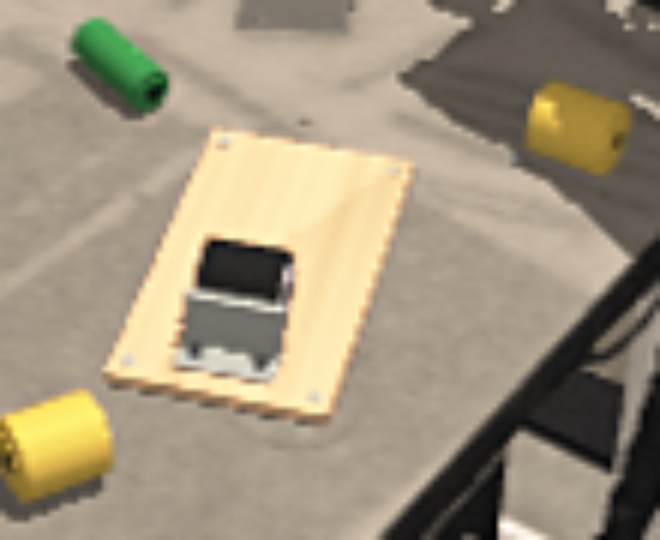

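View pics/p2top.png

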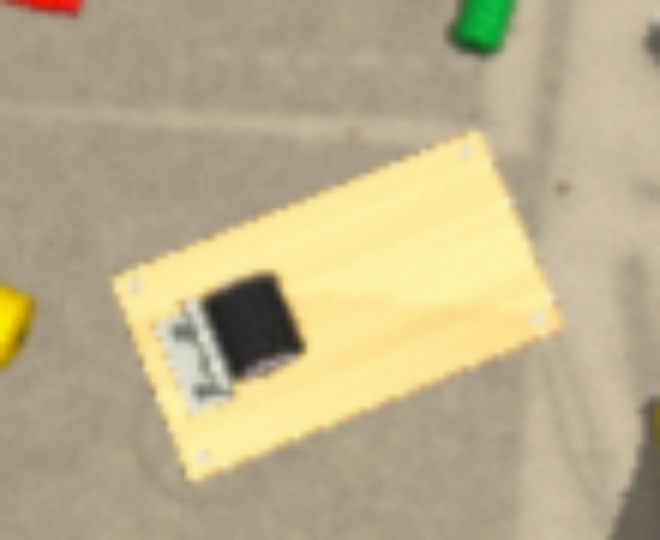

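View pics/m1.png

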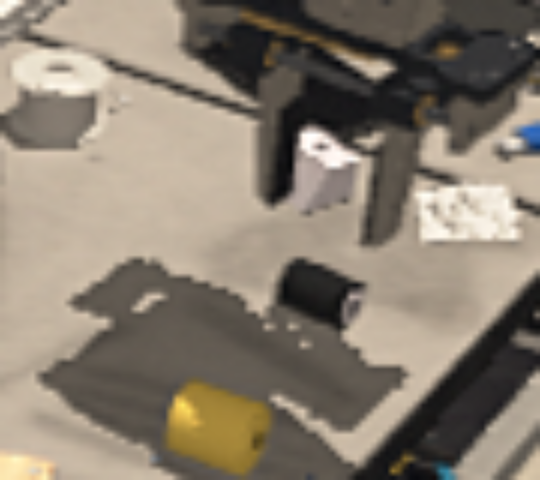

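```bash
python3 - <<'E'
from h import *
grip(0.7)
robot.servo_line([408,-278.3,-12],feed=120);st()
robot.servo_line([408,-278.3,-31.5],feed=60);st()
im=viewer.read_camera("side")[:,:,::-1]
cv2.imwrite(f"pics/m2.png",cv2.resize(im[130:210,350:440],None,fx=6,fy=6))
grip(0.4,25);st("closed")
E
```

```text
t 22.32 tcp [ 408.1 -278.   -12.1] F [-0.1 -0.7  0.6] g 64.1
 t 22.79 tcp [ 407.8 -278.1  -31.8] F [-1.  -0.1 -0.7] g 64.2
closed t 23.25 tcp [ 408.1 -278.4  -31.3] F [-0.1 -0.4  2. ] g 45.7
```

View pics/m2.png

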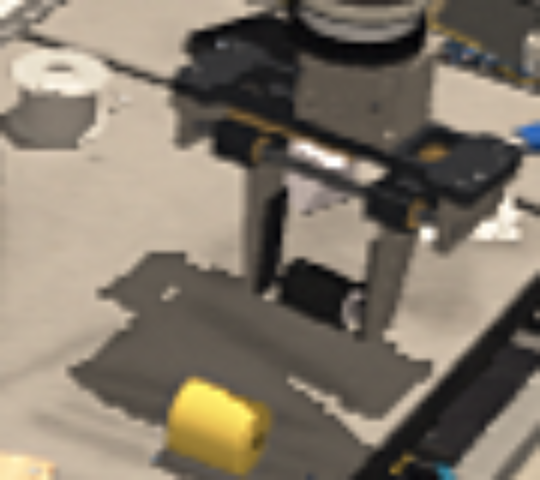

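```bash
python3 - <<'E'
from h import *
robot.servo_line([408,-278.3,60],feed=200);st("lift")
y0=4
p=b2w(0,y0,60); robot.movep(p,best(p,BA)[0]);st("over")
robot.servo_line(b2w(0,y0,-18),feed=120)
n=rz(BA)@[0,1,0]
s=st();fz=s["contact_force"][2]
for z in (-20,-21.5,-22.5,-23.2,-23.9,-24.6,-25.3):
    robot.servo_line(b2w(0,y0,z),feed=40)
    s=st(z)
    if s["contact_force"][2]-fz>4: break
zc=w2b(s["tcp_pos"])[2]+.8
robot.servo_line(b2w(0,y0,zc),feed=40);s=robot.observe();f0=s["contact_force"]@n
for y in (8,10,11.5,12.5,13.2,14,14.7,15.4,16,16.7,17.4,18,18.7,19.4,20):
    robot.servo_line(b2w(0,y,zc),feed=40)
    s=robot.observe();b=w2b(s["tcp_pos"]);f=s["contact_force"]@n-f0;print(y,b.round(1),round(f,1))
    if f<-3: break
st("end")
E
```

```text
lift t 23.86 tcp [ 407.2 -278.4   59.4] F [ 0.8 -0.7 -0.9] g 45.8
over t 25.11 tcp [468.5  45.3  59.5] F [ 0.9  0.6 -1. ] g 45.7
 t 25.91 tcp [468.9  46.8 -17.6] F [ 0.8  0.1 -0.6] g 45.9
-20 t 26.16 tcp [468.9  46.6 -19.6] F [ 0.3  0.7 -1.2] g 46.1
-21.5 t 26.41 tcp [468.5  46.7 -21.5] F [-0.3 -0.2 -0.5] g 46.1
-22.5 t 26.66 tcp [468.5  46.8 -22.6] F [-0.3  0.3 -1.6] g 46.0
-23.2 t 26.91 tcp [468.5  46.8 -23.2] F [ 0.6 -0.4 -0.8] g 46.0
-23.9 t 27.16 tcp [468.5  46.7 -23.4] F [-1.9 -0.6  6.8] g 45.7
8 [ -0.1   8.4 -22.7] -0.2
10 [ -0.   10.2 -22.6] 0.2
11.5 [ -0.   11.6 -22.6] 0.6
12.5 [  0.   12.6 -22.6] -0.1
13.2 [ -0.   13.2 -22.6] -0.3
14 [ -0.   14.1 -22.6] -0.8
14.7 [ -0.   14.6 -22.6] -1.4
15.4 [ -0.1  14.8 -22.6] -2.8
16 [ -0.1  14.8 -22.6] -6.6
end t 29.66 tcp [464.6  56.8 -22.6] F [ 2.1 -6.1  0.7] g 45.8
```

```bash
python3 - <<'E'
from h import *
robot.servo_line(b2w(0,15.3,-22.6),feed=40)
robot.servo_line(b2w(0,15.3,-23.6),feed=40);robot.hold(.1);st("down")
grip(0.62,20);st("open")
robot.servo_line(b2w(0,15,25),feed=120)
robot.servo_line(b2w(0,15,80),feed=250)
g=np.array([476.6,-397.2,0])+rz(-.39)@[0,-4,0]
robot.movep([g[0],g[1],60],best([g[0],g[1],60],-.39)[0]);st("over chock")
for c,(x,y) in (("side",(290,180)),("top",(250,170))):
    im=viewer.read_camera(c)[:,:,::-1]
    cv2.imwrite(f"pics/p3{c}.png",cv2.resize(im[y:y+90,x:x+110],None,fx=6,fy=6))
im=viewer.read_camera("side")[:,:,::-1]
cv2.imwrite(f"pics/k1.png",cv2.resize(im[110:190,350:440],None,fx=6,fy=6))
E
```

```text
down t 30.26 tcp [464.8  57.  -23.4] F [-0.1 -5.4  5.3] g 45.8
open t 30.62 tcp [464.4  58.1 -23.7] F [ 0.2  1.1 -0.6] g 56.8
over chock t 33.23 tcp [ 476.3 -398.7   60.3] F [-0.5  0.2  0.6] g 57.1
```

View pics/p3side.png

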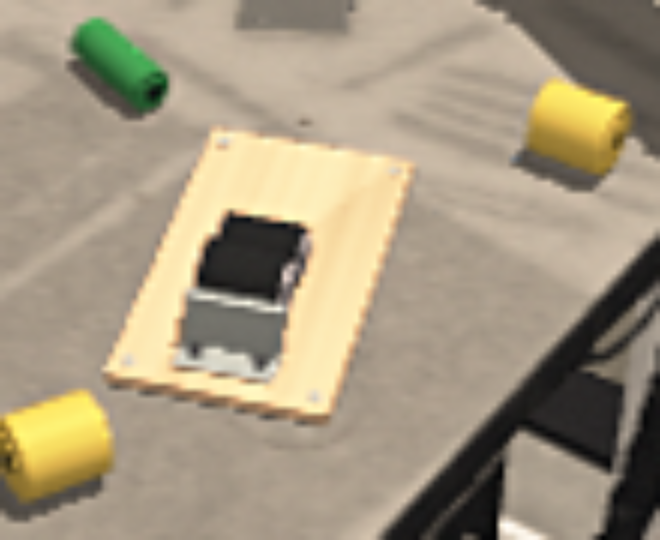

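View pics/p3top.png

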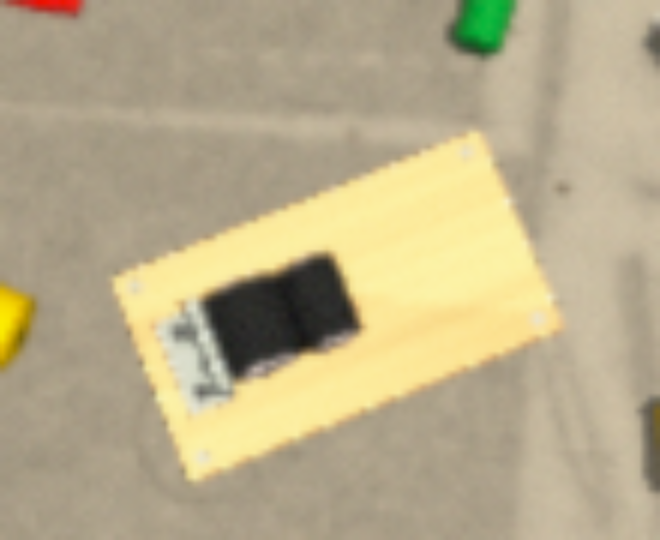

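View pics/k1.png

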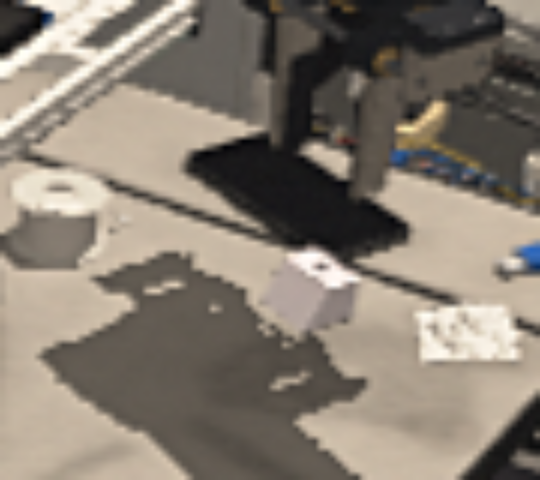

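```bash
python3 - <<'E'
from h import *
g=np.array([476.6,-397.2,0])+rz(-.39)@[0,-4,0]
grip(0.7)
robot.servo_line([g[0],g[1],0],feed=150)
robot.servo_line([g[0],g[1],-31.5],feed=70);st()
im=viewer.read_camera("side")[:,:,::-1]
cv2.imwrite(f"pics/k2.png",cv2.resize(im[110:190,350:440],None,fx=6,fy=6))
grip(0.35,30);st("closed")
robot.servo_line([g[0],g[1],20],feed=120);st("lift")
im=viewer.read_camera("side")[:,:,::-1]
cv2.imwrite(f"pics/k3.png",cv2.resize(im[110:190,350:440],None,fx=6,fy=6))
E
```

```text
t 34.84 tcp [ 475.1 -400.6  -31.8] F [ 0.4 -0.4  0.5] g 64.5
closed t 35.33 tcp [ 474.9 -401.   -31.2] F [-2.3  0.5  1.7] g 43.8
lift t 35.91 tcp [ 474.7 -401.    19.9] F [ 0.4 -0.1 -4.2] g 43.8
```

View pics/k2.png

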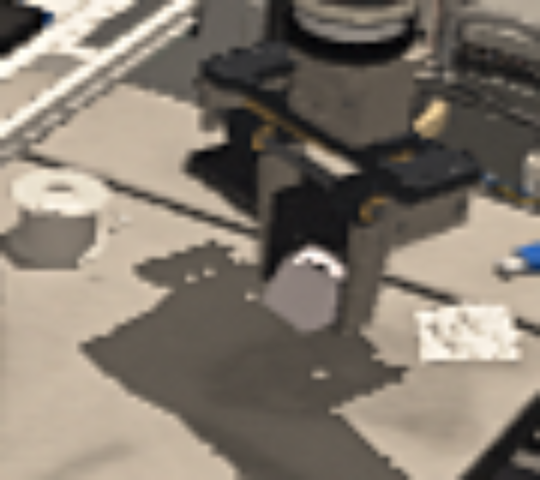

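View pics/k3.png

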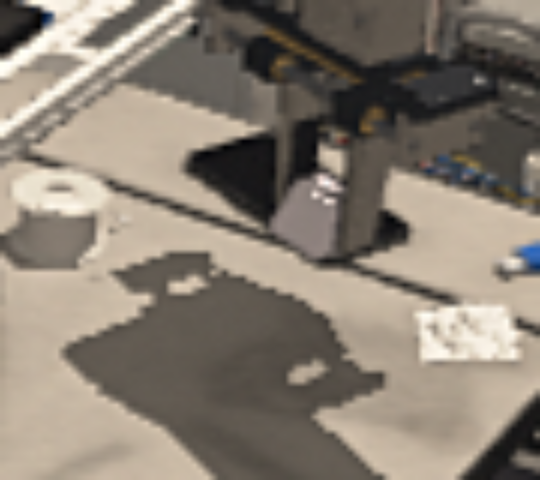

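```bash
python3 - <<'E'
from h import *
s=robot.observe()
robot.servo_line([s["tcp_pos"][0],s["tcp_pos"][1],60],feed=250)
y0=-32
p=b2w(0,y0,50); robot.movep(p,best(p,BA)[0]);st("over")
robot.servo_line(b2w(0,y0,-18),feed=120)
s=st();fz=s["contact_force"][2]
for z in (-20,-21.5,-22.5,-23.2,-23.9,-24.6,-25.3):
    robot.servo_line(b2w(0,y0,z),feed=40)
    s=st(z)
    if s["contact_force"][2]-fz>5: break
zc=w2b(s["tcp_pos"])[2]+.5
n=rz(BA)@[0,1,0]
def F():
    return np.mean([robot.observe()["contact_force"]@n for _ in range(5)])
robot.servo_line(b2w(0,y0,zc),feed=40);f0=F();print("f0",f0)
for y in (-27,-24,-22,-21,-20.4,-19.9,-19.4,-18.9,-18.4,-17.9,-17.4,-16.9,-16.4,-15.9,-15.4,-14.9,-14.4,-13.9,-13.4):
    robot.servo_line(b2w(0,y,zc),feed=50)
    s=robot.observe();b=w2b(s["tcp_pos"]);f=F()-f0;print(y,b.round(1),round(f,1),s["contact_force"].round(1))
    if f<-2: break
st("end")
E
```

```text
over t 37.8 tcp [481.6  11.5  49.9] F [ 0.1 -0.3 -3.2] g 43.9
 t 38.52 tcp [481.5  13.2 -17.7] F [-0.5  0.4 -1.7] g 44.3
-20 t 38.77 tcp [481.5  12.9 -19.5] F [-1.3 -0.  -2.4] g 43.7
-21.5 t 39.02 tcp [481.1  12.9 -21.5] F [ 0.   0.1 -2.7] g 44.1
-22.5 t 39.27 tcp [481.   13.  -22.5] F [ 0.8 -0.2 -2.1] g 43.8
-23.2 t 39.52 tcp [481.1  13.1 -23.2] F [ 0.2  0.4 -2.9] g 43.5
-23.9 t 39.77 tcp [481.1  13.  -23.3] F [-2.6 -0.2  6.5] g 44.0
f0 -1.1745812558602662
-27 [ -0.  -26.4 -22.9] 1.9 [-0.3  0.7 -2.7]
-24 [ -0.  -23.7 -22.8] 1.2 [-0.  -0.  -2.3]
-22 [ -0.  -21.9 -22.8] 0.6 [ 0.1 -0.6 -3. ]
-21 [ -0.  -21.  -22.8] 0.9 [-0.4 -0.4 -2.4]
-20.4 [ -0.  -20.4 -22.8] 1.4 [-0.7  0.  -2.7]
-19.9 [ -0.  -19.9 -22.8] 1.9 [-0.7  0.6 -2.1]
-19.4 [ -0.  -19.5 -22.8] 1.3 [ 1.2  0.6 -3. ]
-18.9 [ -0.1 -19.4 -22.8] -0.2 [-0.7 -1.7 -2.9]
-18.4 [ -0.2 -19.2 -22.8] -3.6 [ 1.7 -4.4 -2.8]
end t 42.27 tcp [476.5  24.9 -22.8] F [ 1.7 -4.4 -2.8] g 43.9
```

```bash
python3 - <<'E'
from h import *
robot.servo_line(b2w(0,-18.6,-23.5),feed=40);robot.hold(.1);st("down")
robot.servo_line(b2w(0,-18.3,-23.5),feed=40);robot.hold(.1);s=st("down");print(w2b(s["tcp_pos"]))
grip(0.68,20);s=st("open");print(w2b(s["tcp_pos"]))
p=w2b(s["tcp_pos"])
robot.servo_line(b2w(p[0],p[1],25),feed=120)
robot.servo_line(b2w(0,-19,80),feed=250)
robot.movep([470.4,391,80],best([470.4,391,80],.36)[0]);st("over long")
for c,(x,y) in (("side",(290,180)),("top",(250,170))):
    im=viewer.read_camera(c)[:,:,::-1]
    cv2.imwrite(f"pics/p4{c}.png",cv2.resize(im[y:y+90,x:x+110],None,fx=6,fy=6))
im=viewer.read_camera("side")[:,:,::-1]
cv2.imwrite(f"pics/n1.png",cv2.resize(im[220:320,200:310],None,fx=6,fy=6))
E
```

```text
down t 42.62 tcp [476.5  25.1 -23.3] F [-0.5 -4.8  2.1] g 43.8
down t 42.97 tcp [476.6  25.1 -23.3] F [ 0.8 -6.   3.2] g 44.0
[-5.44630912e-03 -1.90527585e+01 -2.32743469e+01]
open t 43.43 tcp [476.2  26.4 -23.5] F [-0.3 -0.2  0.7] g 62.5
[  0.11339488 -17.79563661 -23.52397787]
over long t 45.73 tcp [471.2 389.2  79.3] F [0.8 0.1 0.4] g 62.5
```

View pics/p4side.png

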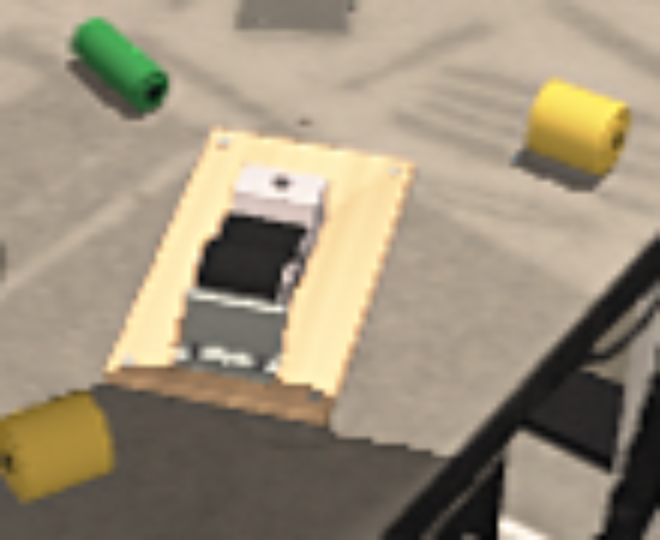

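View pics/p4top.png

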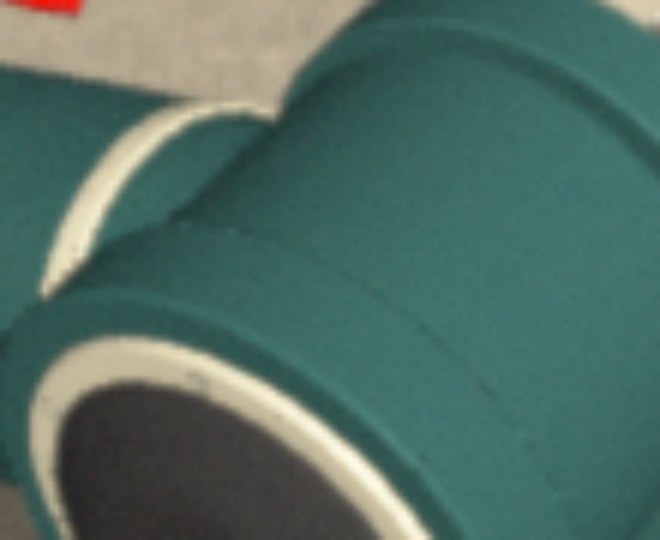

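View pics/n1.png

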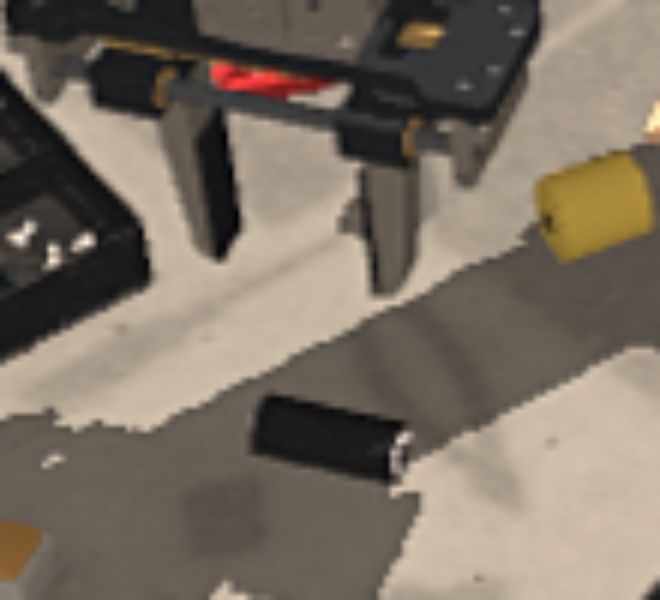

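```bash
python3 - <<'E'
from h import *
grip(0.92)
x,y=470.3,391.0
robot.servo_line([x,y,0],feed=180)
robot.servo_line([x,y,-31.5],feed=70);st()
im=viewer.read_camera("side")[:,:,::-1]
cv2.imwrite(f"pics/n2.png",cv2.resize(im[220:320,200:310],None,fx=6,fy=6))
grip(0.6,25);st("closed")
robot.servo_line([x,y,20],feed=120);st("lift")
robot.servo_line([x,y,85],feed=250);st("lift")
im=viewer.read_camera("side")[:,:,::-1]
cv2.imwrite(f"pics/n3.png",cv2.resize(im[190:310,200:340],None,fx=5,fy=5))
E
```

```text
t 47.58 tcp [470.1 391.1 -31.7] F [0.3 0.5 0.9] g 84.7
closed t 48.04 tcp [470.5 391.1 -31.2] F [-0.1  0.5  3. ] g 65.9
lift t 48.62 tcp [470.5 390.6  20. ] F [ 0.3 -0.3 -1.9] g 66.0
lift t 49.02 tcp [470.5 390.8  85. ] F [-0.4  0.8 -1.6] g 65.8
```

View pics/n2.png

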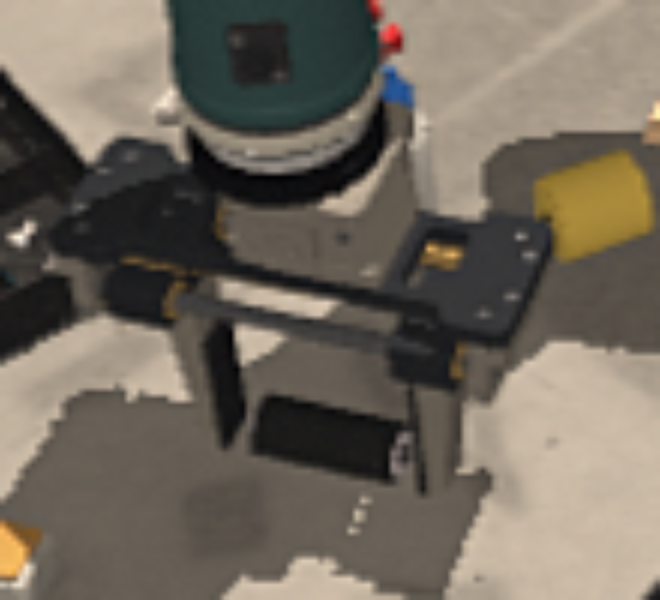

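View pics/n3.png

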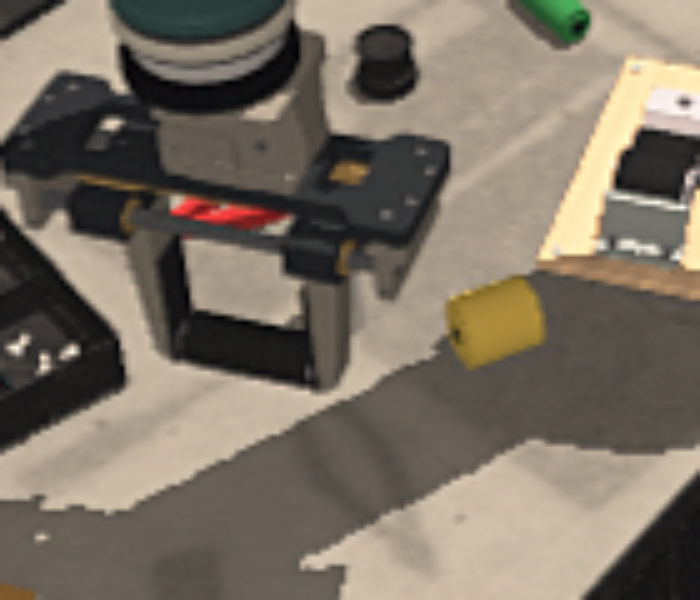

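```bash
python3 - <<'E'
from h import *
robot.servo_line([470.3,391,115],feed=250)
p=b2w(0,25,100); robot.movep(p,best(p,BA)[0]);st("over")
robot.servo_line(b2w(0,25,14),feed=120)
n=rz(BA)@[0,1,0]
s=st();F0=np.mean([robot.observe()["contact_force"] for _ in range(5)],0)
for z in (11,9,8,7,6.2,5.5,4.8,4.1,3.4,2.7):
    robot.servo_line(b2w(0,25,z),feed=30)
    s=robot.observe();f=s["contact_force"]-F0;print(z,w2b(s["tcp_pos"]).round(1),"fy",round(f@n,1),"fz",round(f[2],1))
    if f[2]>2.5: break
im=viewer.read_camera("side")[:,:,::-1]
cv2.imwrite(f"pics/q1.png",cv2.resize(im[180:270,290:400],None,fx=6,fy=6))
E
```

```text
over t 50.58 tcp [461.5  67.6 100.1] F [ 0.2 -0.4 -0.5] g 66.1
 t 51.44 tcp [461.6  67.   14.4] F [ 1.2 -0.3 -0.8] g 65.8
11 [ 0.2 24.8 11.3] fy 0.3 fz 0.5
9 [-0.  24.9  9. ] fy 0.2 fz -0.2
8 [-0.  25.   7.9] fy 0.9 fz 0.6
7 [-0.1 25.   6.9] fy 1.0 fz -0.6
6.2 [-0.  25.   6.1] fy -0.2 fz 0.3
5.5 [ 0.2 24.7  5.6] fy -1.1 fz 1.5
4.8 [ 0.3 24.3  5.1] fy -2.6 fz 6.5
```

View pics/q1.png

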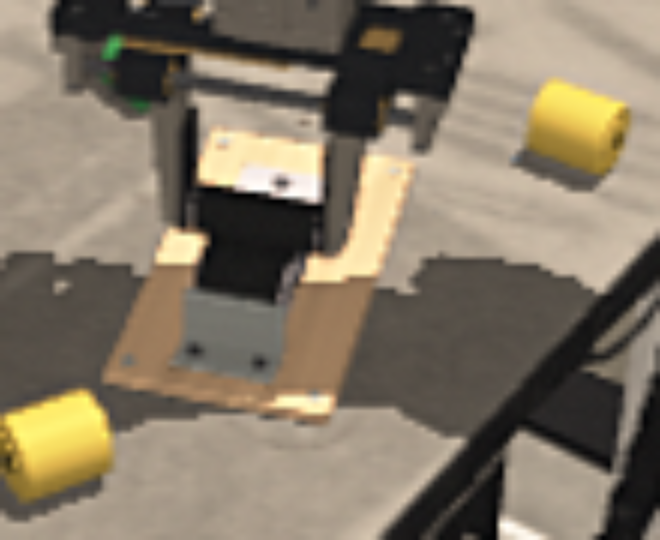

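```bash
python3 - <<'E'
from h import *
n=rz(BA)@[0,1,0]
y=24.2
robot.servo_line(b2w(0,y,7.5),feed=40);robot.hold(.1)
F0=np.mean([robot.observe()["contact_force"] for _ in range(5)],0)
for z in (6.2,5.5,5,4.5,4.1,3.7,3.3):
    robot.servo_line(b2w(0,y,z),feed=30);robot.hold(.08)
    s=robot.observe();f=s["contact_force"]-F0;print(z,w2b(s["tcp_pos"]).round(2),"fy",round(f@n,1),"fz",round(f[2],1))
    if f[2]>3: break
E
```

```text
6.2 [-0.08 24.32  6.1 ] fy 0.1 fz -0.1
5.5 [ 0.04 24.2   5.52] fy -0.3 fz 0.2
5 [ 0.11 24.18  5.1 ] fy -0.4 fz 2.1
4.5 [ 0.14 24.14  5.01] fy 0.3 fz 8.3
```

```bash
python3 - <<'E'
from h import *
robot.servo_line(b2w(0,24.2,4.9),feed=30);robot.hold(.1);s=st();print(w2b(s["tcp_pos"]))
grip(0.85,20);s=st("open");p=w2b(s["tcp_pos"]);print(p)
robot.hold(.2)
robot.servo_line(b2w(p[0],p[1],40),feed=80)
robot.servo_line(b2w(0,24,110),feed=250)
robot.movep([420,-300,130],best([420,-300,130],0)[0]);st("away")
for c,(x,y) in (("side",(290,180)),("top",(250,170))):
    im=viewer.read_camera(c)[:,:,::-1]
    cv2.imwrite(f"pics/p5{c}.png",cv2.resize(im[y:y+90,x:x+110],None,fx=6,fy=6))
    cv2.imwrite(f"pics/full{c}.png",im)
E
```

```text
t 55.27 tcp [461.6  65.7   5. ] F [-0.1 -0.6  4.5] g 65.6
[ 0.11847584 24.14650864  5.03966245]
open t 55.66 tcp [461.4  65.7   4.8] F [ 0.7 -0.3 -0.1] g 78.4
[-0.07595102 24.2422997   4.76218445]
away t 58.26 tcp [ 420.7 -298.3  129.9] F [ 0.4 -0.3  0.4] g 78.2
```

View pics/p5side.png

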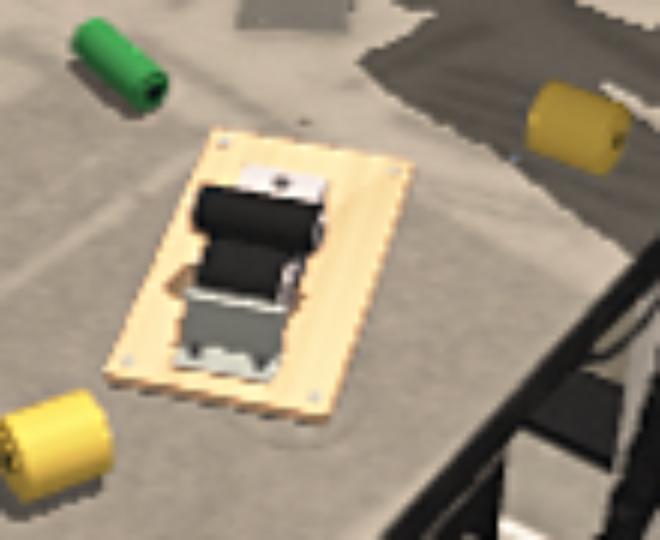

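View pics/p5top.png

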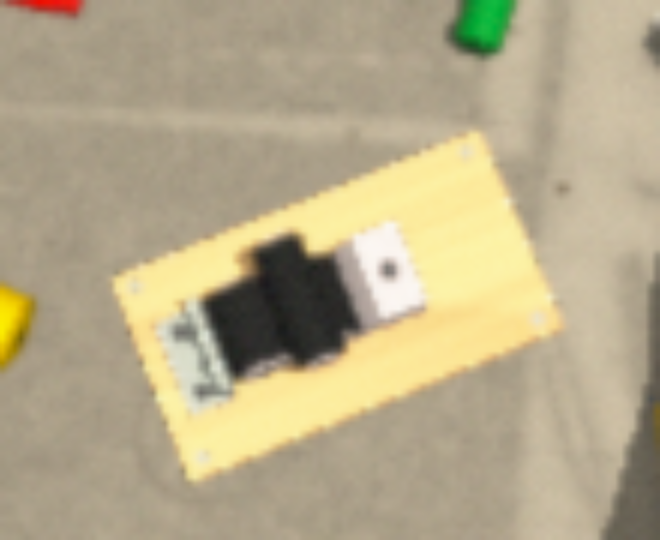

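View pics/fullside.png

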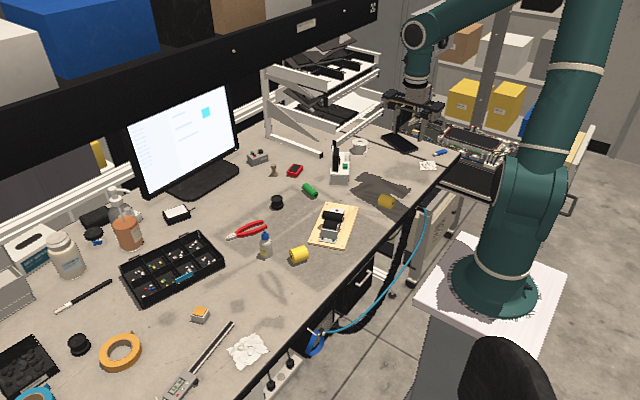

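```bash
python3 - <<'E'
from h import *
ims=[]
for c,(x,y) in (("side",(300,190)),("top",(260,180))):
    im=viewer.read_camera(c)[:,:,::-1]
    im=cv2.resize(im[y:y+70,x:x+65],None,fx=6,fy=6,interpolation=cv2.INTER_NEAREST)
    for n,o in (("thick_roller",(0,50,28)),("medium_roller",(0,15,23)),("chock",(0,-13,8)),("long_roller",(0,25,49))):
        P=(M[n]+o)@rz(BA).T+[BX,BY,0]
        h=((cv2.convexHull(proj(P,c).astype(np.float32))-np.float32([x,y])+.5)*6).astype(int);cv2.polylines(im,[h],True,(0,0,255),1)
    ims.append(im)
cv2.imwrite("pics/fin.png",np.hstack(ims))
for c in C:
    i=C[c]
    for n in "needle_bottle wire_spool loupe long_roller chock".split():
        for d in viewer.pinpoint(n,c):
            if d["confidence"]>.4: print(c,n,(i[1].T@(np.array(d["at"])-i[2])).round(1),w2b(i[1].T@(np.array(d["at"])-i[2])).round(1))
E
```

```text
side needle_bottle [548.1 258.9   0.9] [148.7 174.9   0.9]
side wire_spool [ 639.  -378.4   -2.6] [  11.2 -453.9   -2.6]
side loupe [662.4  79.7  -2.3] [193.2 -32.9  -2.3]
side long_roller [458.6  61.5  51. ] [-4.1 21.3 51. ]
side long_roller [624.9 -39.8   9.1] [ 116.3 -131.8    9.1]
side long_roller [ 636.7 -378.9   -3.3] [   8.9 -453.6   -3.3]
side chock [477.6  28.5   7.6] [  2.1 -16.3   7.6]
top needle_bottle [546.8 260.    1.6] [147.8 176.5   1.6]
top wire_spool [ 6.365e+02 -3.824e+02  1.000e-01] [ 7.400e+00 -4.568e+02  1.000e-01]
top loupe [668.5  80.3   2.2] [199.1 -34.4   2.2]
top long_roller [459.7  62.9  51.9] [-2.6 22.2 51.9]
top long_roller [624.5 -36.5  18.8] [ 117.1 -128.5   18.8]
```

View pics/fin.png

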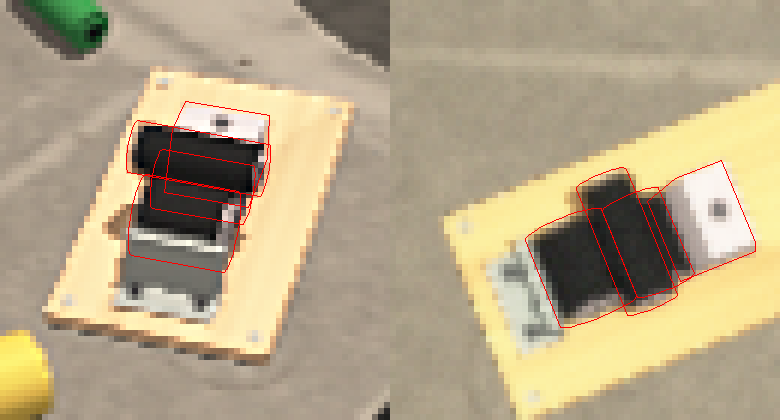

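All four parts sit within about 1 mm of their target outlines in both views, and the bystanders haven't moved. Handing in.

```bash
python3 - <<'E'
from h import *
print(robot.job_done());st()
E
```

```text
the job is handed in; nothing more can be done
None
the job is handed in; nothing more can be done
```

The stack is built in the order you asked and handed in at about 59 s of the 109 s allowed.

1. **Thick roller:** I pressed it against the fence until the wrist force showed contact, then released it there.
2. **Medium roller:** I slid it up until it touched the thick roller, parallel to the fence and centred.
3. **Chock:** I set it flat on the board and slid its slope up against the medium roller until it touched.
4. **Long roller:** I lowered it into the valley. On the first try it rode on the thick roller, so I shifted it 0.8 mm. After that the side force was about 0 N, and I released it.

**Last checks:** With the gripper clear, the target outlines matched all four parts to roughly 1 mm by eye in both pictures. The needle bottle, wire spool and loupe were where they started, to within the network's error of about 4 mm, and I left the yellow and green look-alikes alone.

**What disagreed:**
- **Tool length:** The fingertips were about 33 mm higher than the reported TCP. I found this in the side camera before the first grasp and corrected every height for it. Contact with the board then came within about 0.5 mm of the corrected heights.
- **Network position of the long roller:** It read 3 to 4 mm from the target along both x and y in the board frame. That is within the network's stated error, and the picture overlay did not show such a shift.
- **Chock contact position:** The gripper was about 2 mm short of the expected place when the chock touched. I put this down to where the chock was gripped, since its final outline matched.

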